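Slide the water bottle into the cupboard and shut its door

ROBOT

A 7-joint arm with a two-finger parallel gripper is mounted at the origin on the work surface; the furniture and walls round the work are solid. World frame = base frame: x ahead of the robot, y to its left, z up, the work surface at z = 0. Lengths are in m, angles in rad, forces in N, time in s.
With the tool pointing down it reaches from about 0.4 to 0.85 m from the base axis. Payload 10.4 kg.
Tool frame: the origin (TCP) lies at the very end of the fingers, on their centre line; the grasp point (between the pads) lies 19 mm behind it (r.pinch_z is the distance from the TCP to the grasp point, in m); z points along the fingers, y is the line along which they close (so a half turn about z gives the same grasp; the last joint's range is limited). The gripper opens to 87 mm and grips with 3 to 60 N. Pads are 19 mm wide; open, the fingers measure 117 mm over their backs; the gripper's body (75 mm by 190 mm) begins 51 mm behind the grasp point.
Start: joints at [-1.187, 0.332, -0.065, 1.46, 0.022, 1.35, -0.088], TCP at [0.247, 0.574, 0.183] pointing down, gripper open.
Joint ranges: [-2.6, 2.6], [-0.5, 2.12], [-1.47, 1.34], [0.16, 2.42], [-1.27, 4.41], [0.06, 2.06], [-2.6, 2.6]. Speed limits (rad/s): [2.22, 2.22, 2.79, 2.79, 3.14, 3.14, 3.14].

INTERFACE

Orientations are given as a unit quaternion [x, y, z, w].
In Python, from bench import sensors, vision, r gives the robot as it stands.
- The arm moves only by the shell command python3 -m crank 'ROWS' [OPENING] [FORCE]. ROWS is JSON, a list of rows, each a list of 2 entries, a list of its own where there are three numbers: the shift along the tool's x, y, z normalised to -1 to 1, where 1 is 3 cm, then the turn about the tool's z normalised to -1 to 1, where 1 is 8 degrees. A call has 1 to 12 rows; each row shifts and turns the commanded pose from where the row before left it, along the tool's axes as they then stand; what a row does not reach is not made up. A row lasts 1/8 s, in which the tool goes at most 62.5 mm and 10.7 degrees, less where a joint would pass 70% of its speed; a pose out of reach is approached as far as the arm can. A call with a number of a shift or a turn outside -1 to 1 is refused whole. A call with a gripper value outside its range is refused whole. OPENING is the opening, from 0 (shut) to 1 (fully open), set as the call begins (- or left out, the last holds). The fingers move at their own pace and stop on an object; FORCE is the grip in N (left out, the last holds). Time passes only in rows, so rows that do not move let the fingers close. It gives the time, the measured TCP pose, the force, the opening and the grip force at its end, in the units of the state.
- sensors.read_state(): the state, without advancing time (a new reading comes with each control period).
- vision.camera(name): name is "scene" or "top" or "wrist"; returns the picture (420x560x3 uint8, red, green, blue); there is no depth.
- vision.camera_model(name): a dict with "vertical_fov" (degrees; the focal length in pixels is half the picture's height over the tangent of half this angle, whatever the lens; pixels are square), "cx", "cy" (the principal point, pixels), "dist" ([k1, k2, p1, p2, k3] as OpenCV has them; the pictures are not rectified), "camera_from_world" (4x4, takes a point from world to camera coordinates); the wrist camera has in their place "hand_eye" (4x4, takes a point from camera to tool coordinates, whose origin is the TCP and whose axes are the flange's). Camera axes: x right, y down, z forward; pixel columns grow to the right and rows downward; lengths in m; the calibration is good to about 2 mm. A picture is of the moment at which its call begins: read the wrist's pose just before it. camera_model takes no time and is no camera call.
- r.close_job(): hands the job in; it is judged then, once.
The state is a dict: "time": time; "joint_positions": joint angles; "joint_vel": joint speeds; "joint_torque": joint torques, N m; "ee_pos": TCP position; "eef_rot": TCP orientation; "ft_force": force on the tool from outside, world axes, zero at the start; "torque": the same for the moment, N m; "width": finger opening in m; "grip_force": force on a finger pad.
Only numpy, scipy, OpenCV 4.12 (cv2) and the standard library are available. Lean on these libraries where they do the work, as an engineer would, in place of code of your own. Each camera call takes 0.05 s, during which the arm holds its last target. There are 200 camera calls.

TASK

Put the water bottle away without ever gripping or lifting it: with your fingertips push it low on its body, so that it slides along the worktop upright, through the open doorway of the small oak cupboard until it stands completely inside the tall bay. Then push the cupboard door fully shut. Leave the jar and shakers in the cupboard's open niche, the timer and the lemon where they are.

Things in the scene. Friction and masses are not known exactly. Their poses are not given: they have to be found in the camera images.
- bottle: clear water bottle with a pale sports cap, loose, about 0.46 kg (varies), standing on the worktop; body 65 mm in diameter up to 173 mm, narrower above, 215 mm high in all. Origin at the centre of its underside, z up along the bottle. Pushed lower than about 40 mm above the worktop it slides; pushed higher it may tip
- cupboard: small fixed oak cupboard without floor or sill (boards stand on the worktop), 100 deep (x), 262 wide (y), 263 mm high. Origin: centre of its underside; x points into it, y to its left seen from the front, z up. Boards 12 mm: front edges at x=-50, inner face of the back at x=+43 mm. Left half: tall empty bay with a door, y=5..119 mm, 249 mm high inside. Right half: open niche, one shelf
- bay (a point): middle of the tall bay on the worktop, at (0, 62, 0) mm in the cupboard's frame, axes as the cupboard's
- bay_mouth (a point): middle of the bay's doorway on the worktop, at (-50, 62, 0) mm in the cupboard's frame, in the plane of the front edges of the boards; the doorway is 114 mm wide
- door (a joint): door angle, rad: 0 shut, 2.5 farthest open. Hinge: upright line at (-58,131) mm in the cupboard's frame. Open by a, the door extends 128 mm from it along (-sin a, -cos a), its outer face looking to (-cos a, sin a). 14 mm thick, from 8 to 244 mm above the worktop, 0.35 kg. Damped, stays where left (1 to 4 N at its edge to swing it), no spring or latch
- door_edge (a point): point on the door's outer face, 115 mm from the hinge line, 213 mm above the worktop (31 mm below the door's top edge): a place to push it. Below it, 123 mm above the worktop, a brass knob of 20 mm diameter stands 26 mm out of this face
- door_hinge (a point): point on the door's hinge line, 213 mm above the worktop
- spice_jar: glass spice jar with a yellow-brown cap, 42 mm in diameter, 96 mm high, standing on the worktop in the niche next to the bay; origin at the centre of its underside. Not to be disturbed
- salt: glass shaker with a grey top, 44 mm in diameter, 90 mm high, standing on the worktop in the niche; origin at the centre of its underside. Not to be disturbed
- chilli: glass shaker with a grey top, 44 mm in diameter, 90 mm high, on the niche's shelf 130 mm above the worktop; origin at the centre of its underside. Not to be disturbed
- timer: round white kitchen timer, 68 mm in diameter, 58 mm high, on the worktop right of the work; origin at the centre of its underside. Not to be disturbed
- lemon: lemon, 72 x 55 x 54 mm, on the worktop right of the cupboard; origin at its underside. Not to be disturbed

How it is judged:
On the way, in this order (a step that is already met when the one before it is completed fails the run):
1. the bottle stands upright, completely inside the tall bay, behind the front edges of the boards, the door still open (x of bottle in the frame of cupboard above -0.0185 m and y of bottle in the frame of cupboard between 0.02 and 0.105 m and angle between bottle's own z axis and vertical below 0.1 rad and value of joint door above 0.15 rad), for 0.2 s.
2. the door is pushed shut (value of joint door below 0.06 rad), for 0.1 s.
At the end, for the whole second after the job is handed in: The bottle stands upright (within 0.05 rad), at rest on the worktop, wholly inside the tall bay (its centre at least 31.5 mm behind the front edges of the boards), and the door is shut to within 0.06 rad (x of bottle in the frame of cupboard above -0.0185 m and y of bottle in the frame of cupboard between 0.02 and 0.105 m and angle between bottle's own z axis and vertical below 0.05 rad and height (world z) of bottle below 0.005 m and linear speed of bottle below 0.02 m/s and value of joint door below 0.06 rad); the robot touches nothing.
It fails at once if the bottle tips by more than 0.2 rad (11 degrees) (angle between bottle's own z axis and vertical above 0.2 rad).
It fails at once if the bottle is lifted more than 12 mm off the worktop (height (world z) of bottle above 0.012 m).
It fails at once if the fingers touch the bottle higher than about its middle (the grasp point over 0.10 m above the worktop) (contact force between the fingers and bottle above 0.5 N and height (world z) of the grasp point above 0.1 m).
It fails at once if the fingers grip or press the bottle with more than 30 N (contact force between the fingers and bottle above 30 N).
It fails at once if the jar or a shaker in the niche is moved by more than 15 mm, or the timer or the lemon by more than 20 mm (distance of any of spice_jar, salt, chilli from where it was at the start of the episode above 0.015 m or distance of any of timer, lemon from where it was at the start of the episode above 0.02 m).
It also fails if it takes over 66 s, if anything falls off the work surface, if the arm or the gripper's body presses on something with over 40 N, if the wrist force passes 120 N, or if a joint passes its speed limit or range.

## Working session

There is one attempt and no reset: what is moved stays moved. The work goes in short steps, Python scripts to look and compute and a shell command to move; the robot and the scene stay as the last step left them, time stands still between calls to the robot, and variables do not carry over. Pictures are saved under pics/ and viewed, at most 10 in all, crops included, and the job is handed in when it is done.

```bash
mkdir -p pics; python3 - <<'E'
from bench import sensors, vision, r
import cv2,json
s=sensors.read_state();print(s['time'],s['ee_pos'],s['eef_rot'],s['width'])
for n in("scene","top"):
    cv2.imwrite(f"pics/{n}0.png",vision.camera(n)[:,:,::-1])
    print(n,{k:(v.tolist() if hasattr(v,'tolist') else v) for k,v in vision.camera_model(n).items()})
E
```

```text
0.0 [0.24713629 0.57356828 0.18186278] [ 2.02001970e-01  9.79384849e-01 -7.13262242e-04 -1.15823123e-04] 0.08694611542833221
scene {'vertical_fov': 47.80799161799507, 'cx': 277.38696538268306, 'cy': 208.0013792860113, 'dist': [-0.11511957282808911, 0.0, 0.0, 0.0, 0.0], 'camera_from_world': [[-0.5003172936397398, -0.8657734498717178, 0.010905924180493222, 0.373562341371942], [-0.4201651522396564, 0.23175523717150334, -0.8773544066607329, 0.3299378007723195], [0.7570626463697917, -0.4435378715970085, -0.4797189864188855, 0.5545629854015529], [0.0, 0.0, 0.0, 1.0]]}
top {'vertical_fov': 57.80714017245135, 'cx': 278.5956396251851, 'cy': 207.405418279892, 'dist': [-0.10685430201080735, 0.0, 0.0, 0.0, 0.0], 'camera_from_world': [[-0.19232873683229418, -0.9813305492218111, -0.00010075968030232, 0.19159184478125263], [-0.8857218848853556, 0.17363481705878353, -0.4305202584549259, 0.5319434910993484], [0.4225001770693444, -0.0827121724353909, -0.9025809087873459, 0.744866675920333], [0.0, 0.0, 0.0, 1.0]]}
```

View pics/scene0.png

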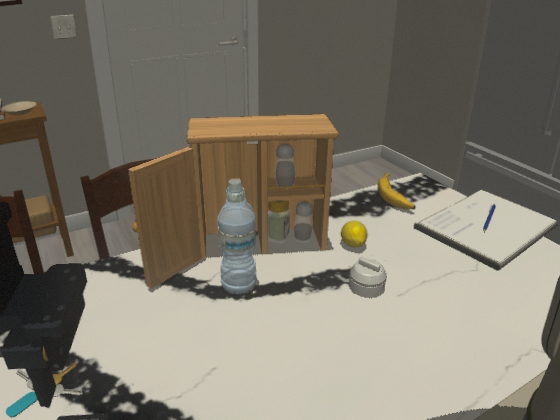

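View pics/top0.png

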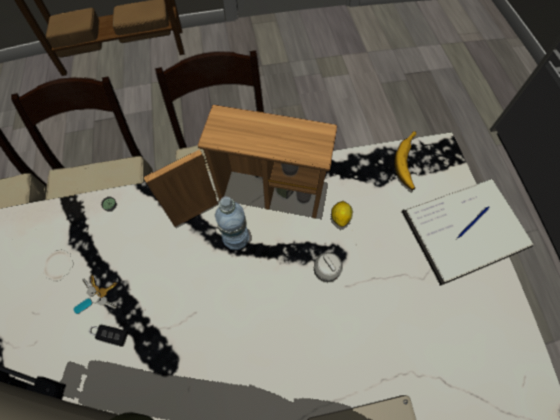

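The scene view shows the cupboard at about (262,185), its door open on the left, and the bottle at (238,285) in front of the bay. The timer is at (367,280) and the lemon at (354,235). I'll enlarge both views to read pixels.

```bash
python3 - <<'E'
import cv2
a=cv2.imread('pics/scene0.png')[105:305,125:395];b=cv2.imread('pics/top0.png')[100:285,140:360]
cv2.imwrite('pics/cs.png',cv2.resize(a,None,fx=2.96,fy=2.96,interpolation=cv2.INTER_CUBIC))
cv2.imwrite('pics/ct.png',cv2.resize(b,None,fx=3.2,fy=3.2,interpolation=cv2.INTER_CUBIC))
E
```

```text
(no output)
```

View pics/cs.png

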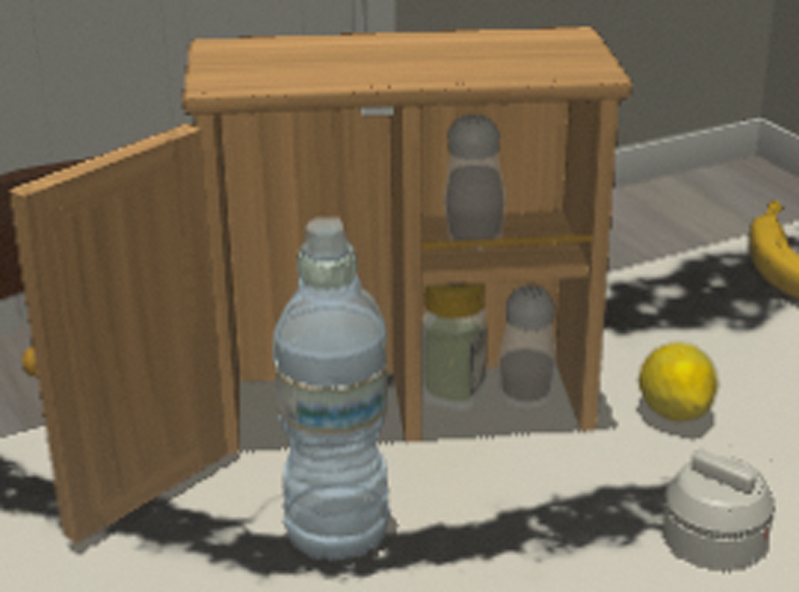

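View pics/ct.png

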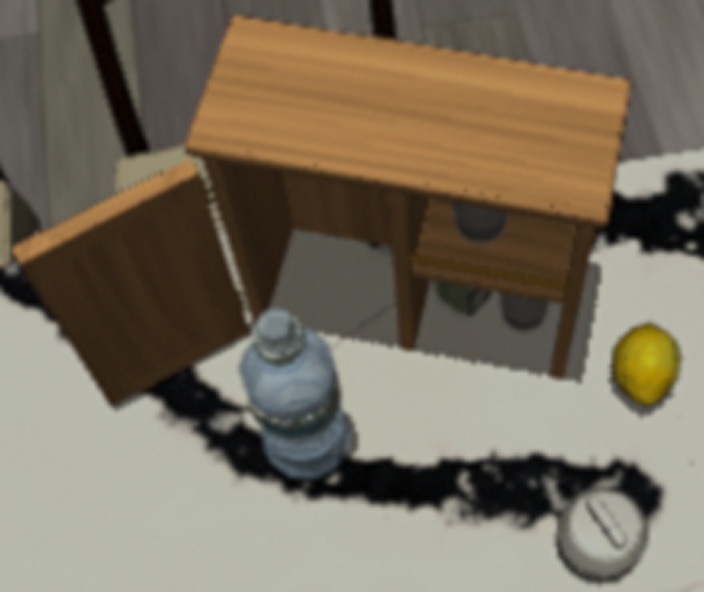

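Readable features: cupboard bottom front corners in the scene crop at (597,430), (412,440) and (239,450), and in the top crop at (580,380), (406,348) and (252,320). The door's free bottom corner is at (72,543) and (115,405), and the bottle cap at (325,222) and (278,322).

```bash
cat > h.py <<'E'
import numpy as np, cv2
from bench import vision
def proj(n,P):
    m=vision.camera_model(n);f=210/np.tan(np.radians(m['vertical_fov'])/2);T=np.array(m['camera_from_world'])
    K=np.array([[f,0,m['cx']],[0,f,m['cy']],[0,0,1]])
    return cv2.projectPoints(np.array(P,float).reshape(-1,1,3),cv2.Rodrigues(T[:3,:3])[0],T[:3,3],K,np.array(m['dist']))[0][:,0]
def cs(u,v):return [125+u/2.96,105+v/2.96]
def ct(u,v):return [140+u/3.2,100+v/3.2]
E
python3 - <<'E'
from h import *
from scipy.optimize import least_squares as ls
C=[[-50,-131,0],[-50,-1,0],[-50,119,0]]
oS=np.array([cs(597,430),cs(412,440),cs(239,450)]);oT=np.array([ct(580,380),ct(406,348),ct(252,320)])
def W(q,P):
    P=np.array(P,float)/1000;c,s=np.cos(q[2]),np.sin(q[2])
    return P@np.array([[c,s,0],[-s,c,0],[0,0,1]])+[q[0],q[1],0]
f=lambda q:np.r_[(proj('scene',W(q,C))-oS).ravel(),(proj('top',W(q,C))-oT).ravel()]
s=min((ls(f,[.4,.4,y]) for y in(0,.8,1.6,2.4,-.8)),key=lambda s:s.cost);q=s.x;print('cup',q,s.fun.round(1))
def D(a):
    r=np.array([-np.sin(a),-np.cos(a)])*128;i=np.array([np.cos(a),-np.sin(a)])*14
    e=np.array([-58,131])+r
    return W(q,[[*e,8],[*e,244]]),W(q,[[*(e+i),8],[*(e+i),244]])
for lab,k in(('outer',0),('inner',1)):
    g=lambda a:np.r_[(proj('scene',D(a[0])[k])-[cs(72,543),cs(16,192)]).ravel(),(proj('top',D(a[0])[k])-[ct(115,405),ct(18,255)]).ravel()]
    s=ls(g,[1.8]);print('door',lab,s.x,s.fun.round(1))
g=lambda b:np.r_[(proj('scene',[[*b,.215],[*b,0]])-[cs(325,222),cs(337,531)]).ravel(),(proj('top',[[*b,.215],[*b,0]])-[ct(278,322),ct(309,440)]).ravel()]
s=ls(g,[.3,.3]);b=s.x;print('bottle',b,s.fun.round(1))
c,sn=np.cos(q[2]),np.sin(q[2]);R=np.array([[c,-sn],[sn,c]])
print('bottle in cup',R.T@(b-q[:2])*1000)
print('bay',W(q,[[0,62,0],[-50,62,0]]))
for n,pS,pT,z in(('timer',(717,520),(602,535),.03),('lemon',(679,382),(645,363),.027)):
    g=lambda b:np.r_[proj('scene',[[*b,z]])[0]-cs(*pS),proj('top',[[*b,z]])[0]-ct(*pT)]
    t=ls(g,[.3,.3]).x;print(n,t,R.T@(t-q[:2])*1000)
E
```

```text
cup [ 0.66368709  0.08655464 -0.39588523] [-0.2 -0.2  0.6  0.4  0.4  0.6 -5.2 -0.9  0.3 -0.   4.2  0.5]
door outer [2.36024288] [ 0.4 -0.8  1.6  0.  -1.8 -1.1 -0.3  0.3]
door inner [2.46675712] [ 0.2 -0.5  1.3  0.2 -2.1 -0.8 -0.6  0.6]
bottle [0.55196026 0.19548325] [ 0.6  0.6  0.3 -0.  -0.9 -0.9  0.   0.3]
bottle in cup [-145.09099347   57.41892067]
bay [[0.68759585 0.14375928 0.        ]
 [0.64146307 0.16304054 0.        ]]
timer [ 0.42019997 -0.00218768] [-190.43347786 -175.7733436 ]
lemon [ 0.55530748 -0.07652355] [ -37.1100087  -192.25889688]
```

```bash
python3 -m crank '[[[-0.79,-0.64,0],0],[[-0.79,-0.64,0],0],[[-0.79,-0.64,0],0],[[-0.79,-0.64,0],0],[[-0.79,-0.64,0],0],[[-0.79,-0.64,0],0],[[-0.79,-0.64,0],0],[[-0.79,-0.64,0],0],[[-0.79,-0.64,0],0],[[-0.79,-0.64,0],0],[[-0.79,-0.64,0],0],[[-0.79,-0.64,0],0]]'
python3 - <<'E'
from bench import sensors, vision, r
import cv2,numpy as np
s=sensors.read_state();print(s['time'],s['ee_pos'],s['eef_rot'],s['joint_positions'])
m=vision.camera_model('wrist');print(np.round(m['hand_eye'],3).tolist(),m['vertical_fov'])
a=vision.camera('scene')[:,:,::-1];b=vision.camera('wrist')[:,:,::-1]
cv2.imwrite('pics/w1.png',cv2.resize(np.hstack([a,b]),(800,300),interpolation=cv2.INTER_AREA))
E
```

```text
time: 1.6
ee_pos: [0.4175, 0.2488, 0.1824]
eef_rot: [0.202, 0.979, -0.0, -0.0]
ft_force: [0.5, 0.3, -0.0]
width: 0.0869
grip_force: 0.0
1.6 [0.41752465 0.24881032 0.18240572] [ 2.02008190e-01  9.79383814e-01 -1.21602595e-04 -1.43633293e-04] [-0.80200361  0.01962677  0.1734893   1.82549762 -0.00356916  1.29713772
  0.53639922]
[[-0.001, -0.959, -0.283, 0.078], [1.0, -0.001, -0.001, 0.0], [0.001, -0.283, 0.959, -0.201], [0.0, 0.0, 0.0, 1.0]] 61.13608875796207
```

View pics/w1.png

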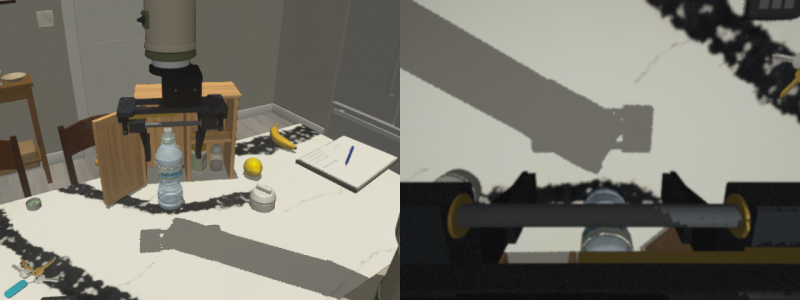

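The scene half shows the gripper crossbar (118–226, 98–125), about 190 mm wide along tool y. I need its profile in tool x, because the bottle is taller than the fingers are long. I'll turn it 90° and look from the side.

```bash
python3 -m crank '[[[0,0,0],-1],[[0,0,0],-1],[[0,0,0],-1],[[0,0,0],-1],[[0,0,0],-1],[[0,0,0],-1],[[0,0,0],-1],[[0,0,0],-1],[[0,0,0],-1],[[0,0,0],-1],[[0,0,0],-1],[[0,0,0],-0.25]]' 0
python3 - <<'E'
from bench import sensors, vision, r
import cv2,numpy as np
s=sensors.read_state();print(s['time'],s['ee_pos'],s['eef_rot'],s['joint_positions'],s['width'])
a=vision.camera('scene')[:,:,::-1][50:330,130:400]
b=vision.camera('top')[:,:,::-1][100:380,100:370]
cv2.imwrite('pics/p2.png',cv2.resize(np.hstack([a,b]),(800,415),interpolation=cv2.INTER_CUBIC))
E
```

```text
time: 3.2
ee_pos: [0.4169, 0.2503, 0.1824]
eef_rot: [-0.55, 0.835, 0.0, -0.0]
ft_force: [0.2, -0.5, 0.5]
width: 0.0004
grip_force: 0.0
3.2 [0.41688295 0.25033251 0.18242334] [-5.50312515e-01  8.34958734e-01  9.55286026e-05 -1.98484232e-04] [-0.78831319  0.02090728  0.15639739  1.82410886 -0.00360055  1.29722039
  2.10529798] 0.00035303464503766804
```

View pics/p2.png

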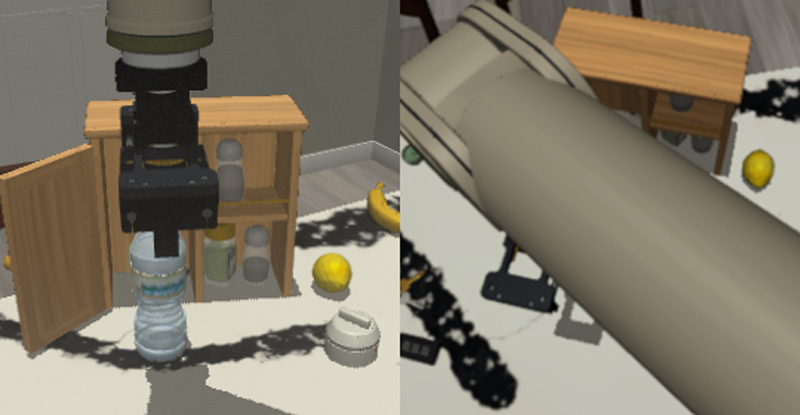

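The side view shows the body at (121–217, 175–230), 75 mm thick and centred on fingers only about 19 mm deep. With the tool exactly vertical, the body would hit the tall bottle before the fingers could, so I need the fingers leaning forward by at least 22°. The rows can't command that directly. The arm's best approach to an out-of-reach pose may produce it, so I'll test that away from the objects, along the push azimuth.

```bash
python3 -m crank '[[[0,0,-0.6],1],[[0,0,-0.6],1],[[0,0,-0.6],1],[[0,0,-0.6],1],[[0,0,-0.6],1],[[0,0,-0.6],1],[[0,0,-0.6],1],[[0,0,-0.6],1],[[0,0,-0.6],1],[[0,0,-0.6],1],[[0,0,-0.6],1],[[0,0,0],0.25]]' 0.45
python3 -m crank '[[[-1,-1,0],0],[[-1,-1,0],0],[[-1,-1,0],0],[[-1,-1,0],0],[[-1,-1,0],0],[[-1,-1,0],0],[[-1,-1,0],0],[[-1,-1,0],0],[[-1,-1,0],0],[[-1,-1,0],0],[[-1,-1,0],0],[[-1,-1,0],0]]'
python3 -m crank '[[[-1,-0.3,0],0],[[-1,0,0],0],[[-1,0,0],0],[[-1,0,0],0],[[-1,0,0],0],[[-1,0,0],0],[[-1,0,0],0],[[-1,0,0],0],[[-1,0,0],0],[[-1,0,0],0],[[-1,0,0],0],[[-1,0,0],0]]'
python3 -c "
from bench import sensors;s=sensors.read_state();print(s['joint_positions'])"
```

```text
time: 4.8
ee_pos: [0.4176, 0.2503, 0.3815]
eef_rot: [0.203, 0.979, 0.001, 0.001]
ft_force: [0.9, 0.0, -1.2]
width: 0.0391
grip_force: 0.0
time: 6.3
ee_pos: [0.6059, -0.2242, 0.3794]
eef_rot: [0.201, 0.98, 0.0, -0.001]
ft_force: [0.6, 0.1, 0.1]
width: 0.0392
grip_force: 0.0
time: 7.8
ee_pos: [0.748, -0.3055, 0.3464]
eef_rot: [0.208, 0.978, 0.007, 0.004]
ft_force: [-0.4, 0.2, 0.5]
width: 0.039
grip_force: 0.0
[ 0.26479967  1.03501339  1.33847464  0.16181887 -1.26700724  2.05768942
  1.58778347]
```

```bash
python3 -m crank '[[[-0.5,0,-1],0],[[-0.5,0,-1],0],[[-0.5,0,-1],0],[[-0.5,0,-1],0],[[-0.5,0,-1],0],[[-0.5,0,-1],0]]'
python3 -c "
from bench import sensors;s=sensors.read_state();print(s['joint_positions'])"
python3 -m crank '[[[-0.5,0,-1],0],[[-0.5,0,-1],0],[[-0.5,0,-1],0],[[-0.5,0,-1],0],[[-0.5,0,-1],0],[[-0.5,0,-1],0]]'
python3 -c "
from bench import sensors;s=sensors.read_state();print(s['joint_positions'])"
```

```text
time: 8.55
ee_pos: [0.7298, -0.3029, 0.4481]
eef_rot: [0.208, 0.976, 0.003, 0.068]
ft_force: [0.4, 0.1, -0.0]
width: 0.0387
grip_force: 0.0
[ 0.26772748  0.90695295  1.3385874   0.161606   -1.26688736  2.05790168
  1.58880257]
time: 9.3
ee_pos: [0.6996, -0.2977, 0.5454]
eef_rot: [0.207, 0.97, -0.001, 0.13]
ft_force: [0.8, 0.2, 0.4]
width: 0.0393
grip_force: 0.0
[ 0.27172123  0.78065397  1.33860182  0.16160782 -1.26694406  2.05789978
  1.59105835]
```

Tilt accumulates: it is now about 15°, with the fingers leaning forward. I'll get about 30°, then check that it persists when I come back.

```bash
python3 -m crank '[[[-0.5,0,-1],0],[[-0.5,0,-1],0],[[-0.5,0,-1],0],[[-0.5,0,-1],0],[[-0.5,0,-1],0],[[-0.5,0,-1],0],[[-0.5,0,-1],0],[[-0.5,0,-1],0],[[-0.5,0,-1],0],[[-0.5,0,-1],0],[[-0.5,0,-1],0],[[-0.5,0,-1],0]]'
python3 -m crank '[[[0.7,0,1],0],[[0.7,0,1],0],[[0.7,0,1],0],[[0.7,0,1],0],[[0.7,0,1],0],[[0.7,0,1],0]]'
python3 -c "
from bench import sensors;s=sensors.read_state();print(s['joint_positions'])"
```

```text
time: 10.8
ee_pos: [0.6042, -0.2788, 0.7247]
eef_rot: [0.203, 0.946, -0.011, 0.254]
ft_force: [-0.8, -0.9, -0.4]
width: 0.0394
grip_force: 0.0
time: 11.55
ee_pos: [0.6001, -0.2644, 0.6142]
eef_rot: [0.224, 0.933, -0.005, 0.281]
ft_force: [-2.2, -1.0, 1.6]
width: 0.0391
grip_force: 0.0
[-0.88901062 -0.02263704  1.28044159  1.07017186 -0.05717386  1.51344617
  1.48481383]
```

The tilt persists at 32°. Entering the doorway with the 190 mm wide body, and clearing the door, needs about 42–45° aimed along the cupboard's x axis. I'll acquire a bit more, with the azimuth shifted to the right.

```bash
cat > st.py <<'E'
from bench import sensors
import numpy as np
from scipy.spatial.transform import Rotation as Ro
s=sensors.read_state();R=Ro.from_quat(s['eef_rot']).as_matrix();q=[0.66368709,0.08655464,-0.39588523]
c,n=np.cos(q[2]),np.sin(q[2]);C=np.array([[c,-n,0],[n,c,0],[0,0,1]])
p=C.T@(s['ee_pos']-np.array([q[0],q[1],0]));A=C.T@R   # tool axes in cupboard frame
z=A[:,2];print('t',s['time'],'cup p mm',(p*1000).round(1),'tilt',np.degrees(np.arccos(-z[2])).round(1),'zaz',np.degrees(np.arctan2(z[1],z[0])).round(1),'x',A[:,0].round(3),'y',A[:,1].round(3),'F',(C.T@s['ft_force']).round(1),'w',round(s['width'],4))
print('j',np.round(s['joint_positions'],2))
import sys
if len(sys.argv)>3:
    g=np.array([float(v) for v in sys.argv[1:4]])
    print('units to goal',(A.T@(g-p*1000)/30).round(2))
E
python3 -m crank '[[[0,-1,0],0],[[0,-1,0],0],[[0,-1,0],0],[[0,-1,0],0],[[0,-1,0],0],[[-1,0,-0.2],0],[[-1,0,-0.2],0],[[-1,0,-0.2],0],[[-1,0,-0.2],0],[[-1,0,-0.2],0],[[-1,0,-0.2],0],[[-1,0,-0.2],0]]'
python3 st.py
python3 -m crank '[[[-0.6,0,-0.9],0],[[-0.6,0,-0.9],0],[[-0.6,0,-0.9],0],[[-0.6,0,-0.9],0],[[-0.6,0,-0.9],0],[[-0.6,0,-0.9],0]]'
python3 st.py
```

```text
time: 13.05
ee_pos: [0.6351, -0.4495, 0.6925]
eef_rot: [0.227, 0.923, -0.017, 0.311]
ft_force: [0.4, 0.6, 0.6]
width: 0.0391
grip_force: 0.0
t 13.05 cup p mm [ 180.3 -505.7  692.5] tilt 36.3 zaz 5.8 x [-0.807  0.106 -0.581] y [0.05  0.993 0.11 ] F [0.1 0.7 0.6] w 0.0391
j [ 0.56  0.62  1.15  0.16 -1.27  1.85  1.71]
time: 13.8
ee_pos: [0.568, -0.4166, 0.7862]
eef_rot: [0.226, 0.905, -0.033, 0.359]
ft_force: [0.6, -0.1, 1.0]
width: 0.0392
grip_force: 0.0
t 13.8 cup p mm [ 105.8 -501.1  786.2] tilt 42.3 zaz 3.4 x [-0.739  0.11  -0.664] y [0.054 0.993 0.104] F [0.6 0.1 1. ] w 0.0392
j [ 0.57  0.49  1.15  0.16 -1.27  1.88  1.7 ]
```

```bash
python3 -m crank '[[[0.5,0,0.5],-0.75],[[0.5,0,0.5],0]]' 0.2 >/dev/null
python3 st.py -270 50 300
```

```text
t 14.05 cup p mm [ 107.6 -499.2  760.6] tilt 42.6 zaz 3.0 x [-0.736  0.05  -0.675] y [0.013 0.998 0.06 ] F [-0.5  0.3  1.8] w 0.0264
j [ 0.18  0.39  1.29  0.52 -1.02  1.77  1.9 ]
units to goal [20.55 17.19  3.43]
```

```bash
python3 -m crank '[[[0.93,0.78,0.16],0],[[0.93,0.78,0.16],0],[[0.93,0.78,0.16],0],[[0.93,0.78,0.16],0],[[0.93,0.78,0.16],0],[[0.93,0.78,0.16],0],[[0.93,0.78,0.16],0],[[0.93,0.78,0.16],0],[[0.93,0.78,0.16],0],[[0.93,0.78,0.16],0],[[0.93,0.78,0.16],0],[[0.93,0.78,0.16],0]]' >/dev/null
python3 st.py -270 50 300
```

```text
t 15.55 cup p mm [ -67.8 -248.4  582.6] tilt 42.1 zaz 3.1 x [-0.741  0.099 -0.664] y [0.05  0.994 0.093] F [-0.2 -0.3  0.6] w 0.0175
j [-0.44 -0.47  0.19  1.58  0.47  1.4   0.91]
units to goal [12.24  8.68  2.83]
```

```bash
python3 -m crank '[[[0.95,0.72,0.24],-0.5],[[0.95,0.72,0.24],0],[[0.95,0.72,0.24],0],[[0.95,0.72,0.24],0],[[0.95,0.72,0.24],0],[[0.95,0.72,0.24],0],[[0.95,0.72,0.24],0],[[0.95,0.72,0.24],0],[[0.95,0.72,0.24],0],[[0.95,0.72,0.24],0],[[0.95,0.72,0.24],0],[[0.95,0.72,0.24],0]]' >/dev/null
python3 st.py -260 50 250
```

```text
t 17.05 cup p mm [-257.8   29.3  305.6] tilt 41.8 zaz 2.7 x [-0.746  0.029 -0.665] y [0.001 0.999 0.043] F [ 0.4  0.1 -0.8] w 0.0174
j [-0.34 -0.31 -0.63  2.01  0.56  1.23  0.03]
units to goal [1.31 0.61 1.35]
```

```bash
python3 st.py -230 47 20 | tail -1; python3 -m crank '[[[0.5,0.1,0.8],0],[[0.5,0.1,0.8],0],[[0.5,0.1,0.8],0],[[0.5,0.1,0.8],0],[[0.5,0.1,0.8],0],[[0.5,0,0.8],0],[[0.5,0,0.8],0],[[0.5,0,0.8],0]]' >/dev/null
python3 st.py -230 47 20
```

```text
units to goal [5.66 0.18 7.73]
t 18.05 cup p mm [-218.6   53.2   83.2] tilt 41.8 zaz 2.7 x [-0.746  0.029 -0.665] y [0.001 0.999 0.043] F [ 0.7 -0.6  0.1] w 0.0177
j [-0.32  0.11 -0.72  2.22  1.02  0.98 -0.54]
units to goal [ 1.68 -0.3   1.31]
```

```bash
python3 -m crank '[[[0.56,-0.1,0.44],0],[[0.56,-0.1,0.44],0],[[0.56,-0.1,0.44],0]]' >/dev/null
python3 st.py -225 47 20
python3 - <<'E'
from bench import vision
import cv2,numpy as np
a=vision.camera('scene')[:,:,::-1][90:370,90:360];b=vision.camera('top')[:,:,::-1][100:380,100:370]
cv2.imwrite('pics/p3.png',cv2.resize(np.hstack([a,b]),(800,415),interpolation=cv2.INTER_CUBIC))
E
```

```text
t 18.425 cup p mm [-230.1   46.8   19.9] tilt 41.8 zaz 2.7 x [-0.746  0.029 -0.665] y [0.001 0.999 0.043] F [ 0.1 -0.  -0.7] w 0.0175
j [-0.38  0.25 -0.71  2.28  1.18  0.98 -0.76]
units to goal [-0.13  0.01  0.11]
```

View pics/p3.png

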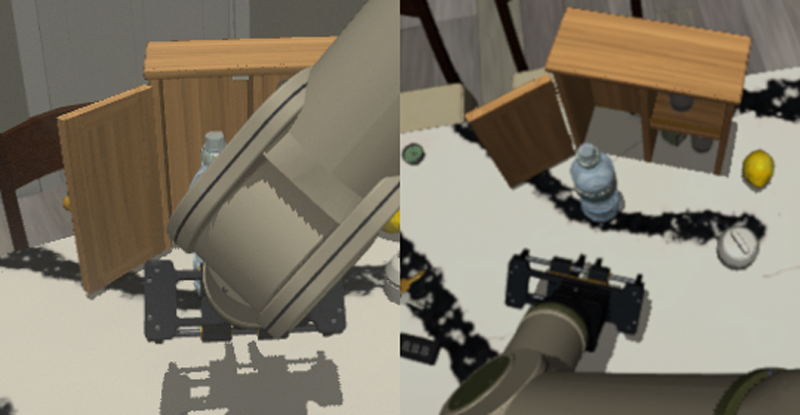

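The lean is right: fingertips low, body well behind the bottle. The door would block the body's left end, so I'll run the tool at y≈34 and push the bottle (y≈57) with the left fingertip.

```bash
python3 -m crank '[[[0,-0.43,0],0],[[0,0,0],0],[[-0.3,0,0.25],0],[[-0.25,0,0.22],0],[[-0.2,0,0.17],0],[[-0.2,0,0.17],0]]' 0.4 >/dev/null; python3 st.py -54 34 20
python3 -m crank '[[[-0.2,0,0.18],0],[[-0.2,0,0.18],0],[[-0.2,0,0.18],0],[[-0.2,0,0.18],0],[[-0.2,0,0.18],0]]' >/dev/null; python3 st.py -54 34 20
python3 - <<'E'
from bench import vision
import cv2
b=vision.camera('top')[:,:,::-1][100:285,140:360]
cv2.imwrite('pics/p4.png',cv2.resize(b,None,fx=3.2,fy=3.2,interpolation=cv2.INTER_CUBIC))
E
```

```text
t 19.275 cup p mm [-192.    34.    20.6] tilt 41.8 zaz 2.7 x [-0.746  0.029 -0.665] y [0.001 0.999 0.042] F [-0.1 -0.5  0. ] w 0.0345
j [-0.32  0.23 -0.66  2.28  1.22  0.91 -0.71]
units to goal [-3.42  0.    3.08]
t 19.9 cup p mm [-152.2   34.3   20.3] tilt 41.8 zaz 2.7 x [-0.747  0.028 -0.665] y [0.    0.999 0.042] F [-2.2 -0.5  0.3] w 0.0351
j [-0.27  0.26 -0.62  2.25  1.27  0.87 -0.66]
units to goal [-2.44 -0.01  2.18]
```

View pics/p4.png

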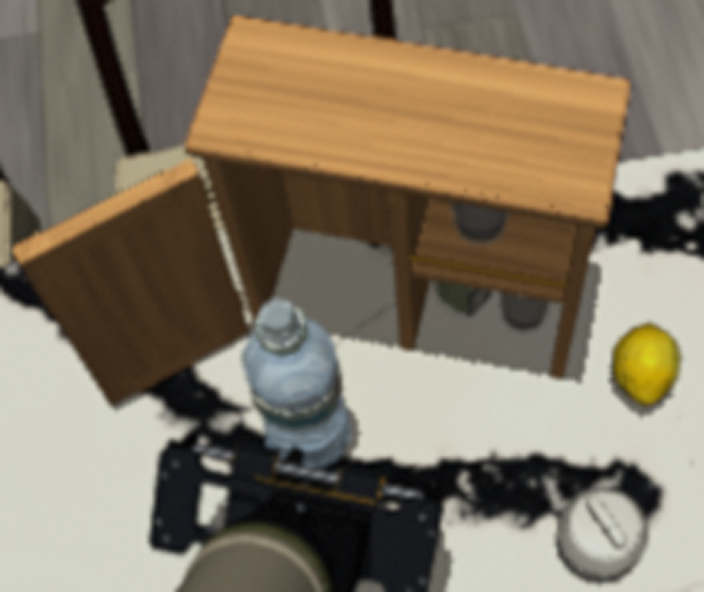

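```bash
cat > bt.py <<'E'
from h import *
import sys
from scipy.optimize import least_squares as ls
u,v,z=map(float,sys.argv[1:4])
s=ls(lambda b:proj('top',[[*b,z]])[0]-ct(u,v),[.6,.2]).x
c,n=np.cos(-.39588523),np.sin(-.39588523)
print('cup',np.array([[c,n],[-n,c]])@(s-[0.66368709,0.08655464])*1000)
E
for a in "278 322 .215" "309 440 0" "281 308 .215" "281 312 .215" "313 425 0"; do python3 bt.py $a; done
```

```text
cup [-146.72297249   55.12378512]
cup [-144.34213576   57.72398759]
cup [-136.72706873   55.82346397]
cup [-139.48522351   55.08798901]
cup [-131.30300713   57.73895554]
```

```bash
python3 - <<'E'
from h import *
c,n=np.cos(-.39588523),np.sin(-.39588523)
def w(x,y,z):return [.66368709+(c*x-n*y)/1e3,.08655464+(n*x+c*y)/1e3,z/1e3]
for P in((-230,46.8,20),(-152.2,34.3,20.3)):
    p=proj('top',[w(*P)])[0];print(p,'p3',(p-100)*1.481+[400,0],'ct',(p-[140,100])*3.2)
im=cv2.imread('pics/p3.png')[200:415,400:680];a=cv2.resize(im,None,fx=2,fy=2,interpolation=cv2.INTER_CUBIC)
im=cv2.imread('pics/p4.png')[380:560,120:460];b=cv2.resize(im,(560,296))
cv2.imwrite('pics/p5.png',cv2.convertScaleAbs(np.vstack([a[:300],b]),alpha=1.8,beta=20))
E
```

```text
[231.39657195 268.10031933] p3 [594.59832306 248.95657293] ct [292.46903025 537.92102186]
[244.13154295 239.26332084] p3 [613.45881511 206.24897817] ct [333.22093743 445.6426267 ]
```

View pics/p5.png

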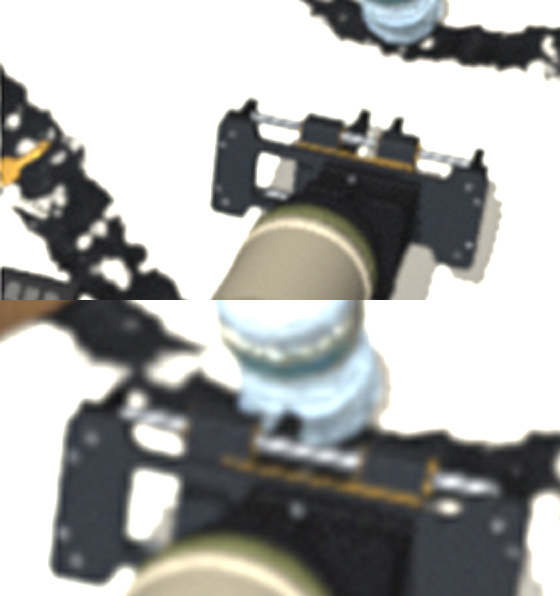

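```bash
for a in "293 447 .027" "293 450 .02" "276 555 .027" "297 561 .027" "325 468 0" "308 478 0"; do python3 bt.py $a; done
```

```text
cup [-161.90096574   63.1488547 ]
cup [-161.89816234   63.96414267]
cup [-247.009445     54.19507653]
cup [-248.22216663   37.84073191]
cup [-164.56832971   39.64545072]
cup [-175.31355338   50.69310989]
```

Camera and arm frames differ by about 20 mm along the push: the left fingertip is seen at x≈-162 mm in the cupboard frame, touching the bottle at about (-135,56). So the bottle centre is at TCP x + 17 mm. I'll keep pushing and track the cap numerically.

```bash
python3 -m crank '[[[-0.2,0,0.18],0],[[-0.2,0,0.18],0],[[-0.2,0,0.18],0],[[-0.2,0,0.18],0],[[-0.2,0,0.18],0],[[-0.2,0,0.18],0],[[-0.2,0,0.18],0],[[-0.2,0,0.18],0]]' >/dev/null; python3 st.py -28 34 20
cat > trk.py <<'E'
from h import *
import sys
im=vision.camera('top')[:,:,::-1].copy();cv2.imwrite('pics/'+sys.argv[1]+'.png',im);cv2.imwrite('pics/'+sys.argv[1]+'s.png',vision.camera('scene')[:,:,::-1])
z=cv2.imread('pics/top0.png');t=z[192:214,215:242]
m=cv2.matchTemplate(im,t,cv2.TM_CCOEFF_NORMED);_,v,_,l=cv2.minMaxLoc(m)
print('score',v,'cap moved px',l[0]-215,l[1]-192,'ct',278+3.2*(l[0]-215),322+3.2*(l[1]-192))
E
python3 trk.py a1
```

```text
t 20.95 cup p mm [-87.2  34.   20.1] tilt 41.8 zaz 2.7 x [-0.746  0.029 -0.665] y [0.001 0.999 0.042] F [-2.9 -0.3  1.3] w 0.0347
j [-0.2   0.31 -0.55  2.18  1.33  0.8  -0.58]
units to goal [-1.47  0.    1.32]
score 0.6400766372680664 cap moved px 7 -30 ct 300.4 226.0
```

```bash
python3 bt.py 300 226 .215; python3 - <<'E'
import cv2,numpy as np
a=cv2.imread('pics/a1.png')[100:285,140:360];b=cv2.imread('pics/a1s.png')[90:320,110:360]
a=cv2.resize(a,(476,400),interpolation=cv2.INTER_CUBIC);b=cv2.resize(b,(324,298),interpolation=cv2.INTER_CUBIC)
b=np.vstack([b,np.zeros((102,324,3),np.uint8)]);cv2.imwrite('pics/v10.png',np.hstack([a,b]))
E
```

```text
cup [-75.64421878  59.23017838]
```

```bash
python3 -m crank '[[[-0.2,-0.04,0.18],0],[[-0.2,-0.04,0.18],0],[[-0.2,-0.04,0.18],0],[[-0.2,-0.04,0.18],0],[[-0.2,-0.04,0.18],0]]' >/dev/null; python3 st.py -26 28 20; python3 trk.py a2
```

```text
t 21.675 cup p mm [-46.8  27.8  19.7] tilt 41.8 zaz 2.7 x [-0.746  0.029 -0.665] y [0.001 0.999 0.042] F [-3.  -0.8  2.3] w 0.0347
j [-0.15  0.34 -0.51  2.13  1.36  0.75 -0.52]
units to goal [-0.52  0.01  0.45]
score 0.6281718611717224 cap moved px 151 72 ct 761.2 552.4
```

```bash
python3 -m crank '[[[-0.18,0,0.16],0],[[-0.18,0,0.16],0],[[-0.16,0,0.13],0],[[0,0,0],0]]' >/dev/null; python3 st.py -26 28 20; python3 trk.py a3
python3 - <<'E'
import cv2,numpy as np
a=cv2.imread('pics/a3.png')[130:270,180:360];b=cv2.imread('pics/a3s.png')[90:320,110:360]
a=cv2.resize(a,(450,350),interpolation=cv2.INTER_CUBIC);b=cv2.resize(b,(350,322),interpolation=cv2.INTER_CUBIC)
b=np.vstack([b,np.zeros((28,350,3),np.uint8)]);cv2.imwrite('pics/v10.png',np.hstack([a,b]))
E
```

```text
t 22.275 cup p mm [-30.5  28.4  18.6] tilt 41.6 zaz 2.7 x [-0.749  0.026 -0.662] y [-0.001  0.999  0.041] F [-36.2  -9.6  21.3] w 0.0352
j [-0.14  0.35 -0.49  2.11  1.36  0.73 -0.5 ]
units to goal [-0.14 -0.01  0.06]
score 0.6246157884597778 cap moved px 151 61 ct 761.2 517.2
```

View pics/v10.png

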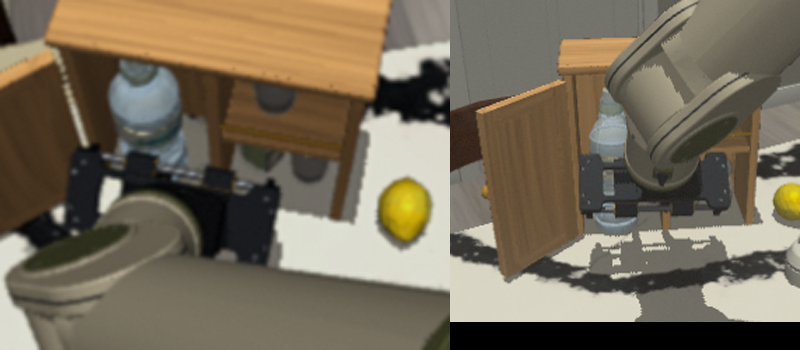

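The last view shows the bottle upright in the bay mouth. The gripper body or right finger is jamming on a board or the door (36 N). I'll back off, clear the view and measure the bottle by code.

```bash
python3 -m crank '[[[0.25,0,-0.2],0],[[0.4,0,-0.35],0],[[0.6,0,-0.53],0],[[0.6,0,-0.53],0],[[0.6,0,-0.53],0],[[0.3,0,-1],0],[[-0.2,0,-1],0],[[-0.3,-0.5,-1],0],[[-0.3,-1,-0.8],0],[[0,-1,-0.5],0],[[0,-1,0],0],[[0,-1,0],0]]' >/dev/null; python3 st.py -160 34 20
python3 - <<'E'
from h import *
a=vision.camera('scene')[:,:,::-1].copy();t=vision.camera('top')[:,:,::-1].copy()
cv2.imwrite('pics/b_s.png',a);cv2.imwrite('pics/b_t.png',t)
z=cv2.imread('pics/scene0.png')
# cap & base by white-balance: template of bottle's lower part and cap from scene0
for nm,(x0,y0,x1,y1) in dict(cap=(226,177,246,203),base=(218,258,260,295),mid=(215,200,258,250)).items():
    m=cv2.matchTemplate(a[100:300,180:280],z[y0:y1,x0:x1],cv2.TM_CCOEFF_NORMED);_,v,_,l=cv2.minMaxLoc(m)
    print(nm,round(v,2),l[0]+180-x0,l[1]+100-y0)
c,n=np.cos(-.39588523),np.sin(-.39588523)
def w(x,y,z):return [.66368709+(c*x-n*y)/1e3,.08655464+(n*x+c*y)/1e3,z/1e3]
for zz in(0,200):
  o=proj('scene',[w(-145,57,zz)])[0]
  for x in(-30,-20,-10,0,10):
    print(zz,x,[ (proj('scene',[w(x,y,zz)])[0]-o).round(1).tolist() for y in(50,60,70)])
E
```

```text
t 23.875 cup p mm [-205.2  -72.1  128.1] tilt 40.2 zaz 3.6 x [-0.765  0.036 -0.643] y [0.002 0.999 0.054] F [-0.6 -0.5  0.7] w 0.0349
j [ 0.19 -0.43 -0.89  2.41  0.43  0.68  0.14]
units to goal [1.29 3.34 3.87]
cap 0.68 -10 -28
base 0.69 -1 0
mid 0.79 -10 -32
0 -30 [[0.1, -34.1], [-4.7, -33.8], [-9.5, -33.6]]
0 -20 [[-0.2, -36.8], [-4.9, -36.5], [-9.7, -36.2]]
0 -10 [[-0.5, -39.3], [-5.2, -39.1], [-9.9, -38.8]]
0 0 [[-0.7, -41.9], [-5.4, -41.6], [-10.1, -41.3]]
0 10 [[-1.0, -44.4], [-5.6, -44.1], [-10.3, -43.9]]
200 -30 [[0.6, -27.1], [-4.7, -26.9], [-10.0, -26.7]]
200 -20 [[0.3, -29.2], [-4.9, -28.9], [-10.2, -28.7]]
200 -10 [[0.1, -31.2], [-5.1, -31.0], [-10.4, -30.8]]
200 0 [[-0.2, -33.2], [-5.3, -32.9], [-10.5, -32.7]]
200 10 [[-0.4, -35.1], [-5.6, -34.9], [-10.7, -34.7]]
```

Cap and mid-body matches put the bottle at about (-22,70), so it needs roughly 12 mm more depth. With the fingers fully open and the tool at y≈19, the left finger pushes the bottle and the right one passes the divider. The body then stays clear of the door.

```bash
python3 st.py -150 19 20|tail -1; python3 -m crank '[[[0,1,0],0],[[0,1,0],0],[[0,1,0.2],0],[[0,0,0.4],0],[[0.2,0,0.8],0],[[0.2,0,0.8],0],[[0.2,0,0.8],0]]' 1 >/dev/null;  python3 st.py -110 19 20
```

```text
units to goal [1.14 2.98 4.01]
t 24.85 cup p mm [-160.1   23.5   51.1] tilt 40.2 zaz 3.7 x [-0.765  0.039 -0.643] y [0.003 0.998 0.057] F [ 1.  -0.2 -0.3] w 0.0861
j [ 0.35  0.32 -1.25  2.24  1.28  0.99 -0.57]
units to goal [-0.62 -0.2   1.86]
```

```bash
python3 -m crank '[[[-0.2,-0.1,0.62],0],[[-0.2,-0.1,0.62],0],[[-0.22,0,0.62],0]]' >/dev/null;  python3 st.py -60 19 20
```

```text
t 25.225 cup p mm [-109.9   19.1   20.6] tilt 40.2 zaz 3.7 x [-0.765  0.037 -0.643] y [0.002 0.998 0.056] F [ 0.4 -0.4 -0.3] w 0.0869
j [ 0.33  0.43 -1.12  2.21  1.44  0.97 -0.59]
units to goal [-1.26 -0.    1.09]
```

```bash
python3 -m crank '[[[-0.25,0,0.22],0],[[-0.25,0,0.22],0],[[-0.25,0,0.22],0],[[-0.25,0,0.22],0],[[-0.25,0,0.22],0]]' >/dev/null;  python3 st.py -30 19 20
python3 -m crank '[[[-0.15,0,0.13],0],[[-0.15,0,0.13],0],[[-0.15,0,0.13],0]]' >/dev/null;  python3 st.py -22 19 20
```

```text
t 25.85 cup p mm [-58.3  16.9  21. ] tilt 40.2 zaz 3.5 x [-0.765  0.039 -0.643] y [0.005 0.998 0.055] F [ 0.3  0.6 -0.4] w 0.0872
j [ 0.36  0.48 -1.07  2.14  1.48  0.94 -0.51]
units to goal [-0.7   0.07  0.64]
t 26.225 cup p mm [-41.1  16.9  20.5] tilt 40.2 zaz 3.5 x [-0.765  0.039 -0.643] y [0.004 0.998 0.055] F [-0.1 -0.4  0.4] w 0.0871
j [ 0.37  0.5  -1.05  2.12  1.5   0.93 -0.48]
units to goal [-0.47  0.07  0.42]
```

```bash
for i in 1; do python3 -m crank '[[[-0.12,0,0.11],0],[[-0.12,0,0.11],0]]' >/dev/null;  python3 st.py|head -1; python3 -m crank '[[[-0.12,0,0.11],0]]' >/dev/null;  python3 st.py|head -1; done
```

```text
t 26.475 cup p mm [-31.7  17.2  20. ] tilt 40.2 zaz 3.5 x [-0.765  0.038 -0.642] y [0.004 0.998 0.055] F [-3.3 -0.7  2.1] w 0.0868
t 26.6 cup p mm [-26.6  17.2  19.9] tilt 40.2 zaz 3.5 x [-0.765  0.039 -0.643] y [0.004 0.998 0.055] F [-4.1  0.4  2.5] w 0.087
```

```bash
python3 -m crank '[[[-0.12,0,0.11],0]]' >/dev/null;  python3 st.py|head -1; python3 -m crank '[[[-0.1,0,0.09],0]]' >/dev/null;  python3 st.py|head -1
```

```text
t 26.725 cup p mm [-21.6  17.   19.7] tilt 40.2 zaz 3.5 x [-0.765  0.039 -0.643] y [0.004 0.998 0.055] F [-2.9 -0.6  2. ] w 0.0868
t 26.85 cup p mm [-17.5  16.8  19.5] tilt 40.2 zaz 3.5 x [-0.765  0.039 -0.643] y [0.005 0.998 0.055] F [-3.6 -0.4  1.7] w 0.0871
```

```bash
python3 -m crank '[[[0,0,0],0],[[0.25,0,-0.2],0],[[0.5,0,-0.45],0],[[0.6,0,-0.53],0],[[0.6,0,-0.53],0],[[0.6,0,-0.53],0],[[0.3,0,-1],0],[[-0.2,-0.5,-1],0],[[-0.3,-1,-1],0],[[0,-1,-0.5],0],[[0,-1,0],0],[[0,-1,0],0]]' 0 >/dev/null; python3 st.py
python3 - <<'E'
from h import *
a=vision.camera('scene')[:,:,::-1].copy();cv2.imwrite('pics/c_s.png',a);t=vision.camera('top')[:,:,::-1].copy();cv2.imwrite('pics/c_t.png',t)
z=cv2.imread('pics/scene0.png');b=cv2.imread('pics/b_s.png')
for nm,(x0,y0,x1,y1) in dict(cap=(226,177,246,203),mid=(215,200,258,250),low=(222,240,256,285)).items():
  for src in(b,a):
    s=src[100:300,195:265]; best=max(((cv2.minMaxLoc(cv2.matchTemplate(s,cv2.resize(z[y0:y1,x0:x1],None,fx=k,fy=k),cv2.TM_CCOEFF_NORMED)),k) for k in(.85,.88,.91,.94)),key=lambda q:q[0][1])
    (_,v,_,l),k=best;print(nm,round(v,2),k,'centre moved',l[0]+195+k*(x1-x0)/2-(x0+x1)/2,l[1]+100+k*(y1-y0)/2-(y0+y1)/2)
# before->after
m=cv2.matchTemplate(a[115:240,205:262],b[150:215,212:250],cv2.TM_CCOEFF_NORMED);print('b->c',cv2.minMaxLoc(m)[1],np.array(cv2.minMaxLoc(m)[3])+[205-212,115-150])
E
```

```text
t 28.35 cup p mm [-182.2  -90.3   81.5] tilt 37.7 zaz 0.9 x [-0.791  0.02  -0.611] y [0.01 1.   0.02] F [-1.9 -0.9 -0.8] w 0.0005
j [ 0.62 -0.41 -1.18  2.42  0.32  0.52  0.3 ]
cap 0.82 0.88 centre moved -10.199999999999989 -28.560000000000002
cap 0.8 0.85 centre moved -11.5 -32.94999999999999
mid 0.9 0.88 centre moved -9.579999999999984 -32.0
mid 0.89 0.85 centre moved -11.224999999999994 -36.75
low 0.67 0.85 centre moved 11.449999999999989 1.625
low 0.68 0.85 centre moved 9.449999999999989 -0.375
b->c 0.963832676410675 [-1 -5]
```

The bottle now stands at about (0,72) in the cupboard frame, well inside. Next is the door: over the top to the left and behind its outer face.

```bash
python3 -m crank '[[[-0.55,0,-0.8],0],[[-0.55,0,-0.8],0],[[-0.55,0,-0.8],0],[[-0.55,0,-0.8],0],[[-0.55,0,-0.8],0],[[-0.55,0,-0.8],0],[[-0.55,0,-0.8],0],[[-0.55,0,-0.8],0]]' >/dev/null; python3 st.py -85 241 320
```

```text
t 29.45 cup p mm [-191.7  -96.1  315.4] tilt 37.9 zaz 0.2 x [-0.789  0.027 -0.614] y [0.019 1.    0.018] F [-0.1 -0.2  0.8] w 0.0007
j [-0.26 -0.49 -0.35  2.11  0.42  1.15  0.44]
units to goal [-2.6  11.3   2.09]
```

```bash
python3 -m crank '[[[-0.2,1,0.17],0],[[-0.2,1,0.17],0],[[-0.2,1,0.17],0],[[-0.2,1,0.17],0],[[-0.2,1,0.17],0],[[-0.2,1,0.17],0],[[-0.2,1,0.17],0],[[-0.2,1,0.17],0],[[-0.2,1,0.17],0],[[-0.2,1,0.17],0],[[-0.2,1,0.17],0]]' >/dev/null; python3 st.py -85 241 228
```

```text
t 30.825 cup p mm [-100.4  235.   316.5] tilt 38.0 zaz 0.5 x [-0.788  0.029 -0.616] y [0.019 1.    0.021] F [-0.9 -0.1  0.4] w 0.0006
j [-0.4   0.35 -0.59  1.38  0.86  1.37  0.06]
units to goal [1.42 0.15 2.64]
```

```bash
python3 -m crank '[[[-0.3,0.2,0.3],0],[[0.35,0.1,0.5],0],[[0.35,0.1,0.5],0],[[0.35,0.1,0.5],0],[[0.35,0,0.5],0],[[0.1,0,0.3],0]]' >/dev/null; python3 st.py -103 220 228
```

```text
t 31.575 cup p mm [-82.4 249.6 232.6] tilt 37.7 zaz 0.7 x [-0.791  0.023 -0.611] y [0.014 1.    0.02 ] F [ 1.  -0.   1.3] w 0.0004
j [-0.41  0.43 -0.56  1.45  0.92  1.26 -0.03]
units to goal [ 0.61 -1.   -0.31]
```

```bash
python3 -m crank '[[[0.25,-0.39,-0.12],0],[[0.25,-0.39,-0.12],0],[[0.25,-0.39,-0.12],0]]' >/dev/null; python3 st.py|head -1;  python3 -m crank '[[[0.25,-0.39,-0.12],0],[[0.25,-0.39,-0.12],0],[[0.25,-0.39,-0.12],0]]' >/dev/null; python3 st.py -143 147 222
```

```text
t 31.95 cup p mm [-107.1  215.   228.5] tilt 37.8 zaz 0.8 x [-0.791  0.025 -0.612] y [0.015 1.    0.022] F [ 0.2 -0.2  0. ] w 0.0002
t 32.325 cup p mm [-132.   180.4  222.6] tilt 37.8 zaz 0.8 x [-0.791  0.025 -0.612] y [0.014 1.    0.022] F [-0.5  0.3 -0.2] w 0.0004
j [-0.36  0.26 -0.6   1.69  0.85  1.19 -0.09]
units to goal [ 0.27 -1.12 -0.22]
```

```bash
cat > dr.py <<'E'
from h import *
for n,(x0,y0,x1,y1) in dict(top=(145,180,170,215),scene=(132,165,160,270)).items():
    a=vision.camera(n)[:,:,::-1].copy();z=cv2.imread(f'pics/{n}0.png');cv2.imwrite(f'pics/d_{n}.png',a)
    m=cv2.matchTemplate(a,z[y0:y1,x0:x1],cv2.TM_CCOEFF_NORMED);_,v,_,l=cv2.minMaxLoc(m);print(n,'best',round(v,2),l[0]-x0,l[1]-y0,'here',round(float(m[y0,x0]),2))
E
python3 dr.py; for f in c_t:top c_s:scene; do :; done; python3 - <<'E'
import cv2
for f,z,(x0,y0,x1,y1) in(('c_t','top0',(145,180,170,215)),('c_s','scene0',(132,165,160,270))):
    m=cv2.matchTemplate(cv2.imread(f'pics/{f}.png'),cv2.imread(f'pics/{z}.png')[y0:y1,x0:x1],cv2.TM_CCOEFF_NORMED);_,v,_,l=cv2.minMaxLoc(m);print('before',round(v,2),l[0]-x0,l[1]-y0)
E
```

```text
top best 0.95 339 -16 here -0.34
scene best 0.97 0 0 here 0.97
before 1.0 0 0
before 1.0 0 0
```

The scene camera shows the door unmoved, so the fingertip passed just over its top. I'll go back out, lower by 25 mm and repeat.

```bash
python3 -m crank '[[[-0.2,0.45,0],0],[[-0.35,0.45,0.3],0],[[-0.35,0.45,0.3],0],[[-0.35,0.45,0.3],0],[[-0.35,0.45,0.3],0],[[-0.1,0.2,0.3],0],[[0.25,0,0.35],0],[[0.25,0,0.35],0]]' >/dev/null; python3 st.py -78 250 197
```

```text
t 33.425 cup p mm [-62.7 253.6 192.3] tilt 37.7 zaz 0.7 x [-0.791  0.024 -0.611] y [0.014 1.    0.021] F [-0.1 -0.9  0.1] w 0.0005
j [-0.4   0.49 -0.55  1.46  0.95  1.2  -0.06]
units to goal [ 0.3  -0.13 -0.44]
```

```bash
python3 -m crank '[[[0.23,-0.35,-0.21],0],[[0.23,-0.35,-0.21],0],[[0.23,-0.35,-0.21],0]]' >/dev/null; python3 st.py|head -1;  python3 -m crank '[[[0.23,-0.35,-0.21],0],[[0.23,-0.35,-0.21],0],[[0.23,-0.35,-0.21],0]]' >/dev/null; python3 st.py -143 147 197;python3 dr.py
```

```text
t 33.8 cup p mm [-91.2 222.8 195.6] tilt 37.7 zaz 0.9 x [-0.791  0.024 -0.612] y [0.013 1.    0.022] F [ 1.5  4.  -2.4] w 0.0002
t 34.175 cup p mm [-119.   190.8  197.5] tilt 37.8 zaz 0.8 x [-0.79   0.025 -0.612] y [0.015 1.    0.022] F [5.1 2.8 1.4] w 0.0004
j [-0.36  0.31 -0.59  1.68  0.89  1.17 -0.12]
units to goal [ 0.61 -1.47 -0.49]
top best 0.95 339 -16 here -0.02
scene best 0.71 25 3 here 0.37
```

```bash
python3 -m crank '[[[0.16,-0.37,-0.12],0],[[0.16,-0.37,-0.12],0],[[0.16,-0.37,-0.12],0],[[0.16,-0.37,-0.12],0]]' >/dev/null; python3 st.py|head -1;  python3 -m crank '[[[0,-0.33,0],0],[[0,-0.33,0],0],[[0,-0.33,0],0],[[0,-0.33,0],0]]' >/dev/null; python3 st.py -127 68 197
```

```text
t 34.775 cup p mm [-144.4  146.9  195.3] tilt 37.7 zaz 0.8 x [-0.791  0.024 -0.611] y [0.014 1.    0.021] F [ 2.3  3.9 -0.7] w 0.0007
t 35.275 cup p mm [-144.   107.3  194.7] tilt 37.7 zaz 0.7 x [-0.791  0.024 -0.611] y [0.014 1.    0.021] F [1.  3.9 0.6] w 0.0005
j [-0.28  0.11 -0.6   1.89  0.8   1.07 -0.09]
units to goal [-0.53 -1.3   0.28]
```

```bash
python3 -m crank '[[[-0.1,-0.33,0.08],0],[[-0.1,-0.33,0.08],0],[[-0.1,-0.33,0.08],0],[[-0.1,-0.33,0.08],0]]' >/dev/null; python3 st.py|head -1;  python3 -m crank '[[[-0.2,-0.25,0.15],0],[[-0.2,-0.25,0.15],0],[[-0.2,-0.25,0.15],0],[[-0.2,-0.25,0.15],0]]' >/dev/null; python3 st.py -58 22 197
```

```text
t 35.775 cup p mm [-129.2   67.4  193.4] tilt 37.7 zaz 0.7 x [-0.791  0.024 -0.611] y [0.014 1.    0.021] F [-0.7  4.4  0.9] w 0.0003
t 36.275 cup p mm [-99.3  37.3 193.4] tilt 37.7 zaz 0.8 x [-0.791  0.024 -0.611] y [0.014 1.    0.021] F [-2.   2.6 -0.5] w 0.0003
j [-0.18  0.01 -0.52  1.99  0.74  0.94  0.07]
units to goal [-1.17 -0.49  0.74]
```

Force follows the door's normal, so it is swinging with the finger. Closing the rest.

```bash
python3 -m crank '[[[-0.2,-0.1,0.16],0],[[-0.2,-0.08,0.16],0],[[-0.2,-0.05,0.16],0],[[-0.2,-0.03,0.16],0]]' >/dev/null; python3 st.py|head -1;  python3 -m crank '[[[-0.16,0,0.12],0],[[-0.16,0,0.12],0]]' >/dev/null; python3 st.py -50 22 197
```

```text
t 36.775 cup p mm [-68.7  29.  192.4] tilt 37.7 zaz 0.7 x [-0.791  0.024 -0.611] y [0.015 1.    0.02 ] F [-4.1 -2.6  0.6] w 0.0003
t 37.025 cup p mm [-56.8  29.2 192.7] tilt 37.7 zaz 0.7 x [-0.791  0.024 -0.611] y [0.014 1.    0.021] F [-2.9 -2.2 -0.6] w 0.0004
j [-0.14  0.05 -0.48  1.95  0.75  0.9   0.13]
units to goal [-0.27 -0.23  0.02]
```

```bash
python3 -m crank '[[[-0.12,0,0.09],0],[[-0.1,0,0.08],0]]' >/dev/null; python3 st.py|head -1;  python3 -m crank '[[[-0.08,0,0.06],0]]' >/dev/null; python3 st.py|head -1;  python3 -m crank '[[[-0.08,0,0.06],0]]' >/dev/null; python3 st.py|head -1
```

```text
t 37.275 cup p mm [-49.2  29.3 192.6] tilt 37.7 zaz 0.7 x [-0.792  0.024 -0.611] y [0.014 1.    0.021] F [-22.1  -6.5   7.7] w 0.0002
t 37.4 cup p mm [-48.6  29.4 192.3] tilt 37.5 zaz 0.6 x [-0.793  0.023 -0.609] y [0.014 1.    0.019] F [-43.4 -14.8  20.1] w 0.0003
t 37.525 cup p mm [-48.   29.4 192.1] tilt 37.4 zaz 0.5 x [-0.794  0.022 -0.608] y [0.014 1.    0.017] F [-66.5 -24.3  32.9] w 0.0004
```

Hard stop, so the door has reached its end. I'll back away and check the angle.

```bash
python3 -m crank '[[[0.3,0,-0.2],0],[[0.6,0,-0.5],0],[[0.6,0,-0.5],0],[[0.6,0,-0.5],0],[[0.6,0,-0.5],0],[[0.2,-0.5,-1],0],[[-0.2,-1,-1],0],[[-0.3,-1,-1],0],[[0,-1,-0.5],0],[[0,-1,0],0],[[0,-1,0],0],[[0,-1,0],0]]' >/dev/null; python3 st.py|head -1
python3 - <<'E'
from h import *
c,n=np.cos(-.39588523),np.sin(-.39588523)
def w(x,y,z):return [.66368709+(c*x-n*y)/1e3,.08655464+(n*x+c*y)/1e3,z/1e3]
a=vision.camera('scene')[:,:,::-1].copy();cv2.imwrite('pics/e_s.png',a);cv2.imwrite('pics/e_t.png',vision.camera('top')[:,:,::-1])
hsv=cv2.cvtColor(a,cv2.COLOR_BGR2HSV)
# door free bottom corner vs angle, and wood/table transition just below it
for al in(0,.06,.12,.2,.3):
    e=np.array([-58,131])+128*np.array([-np.sin(al),-np.cos(al)])+7*np.array([-np.cos(al),np.sin(al)])
    print(al,proj('scene',[w(*e,8),w(*e,244)]).round(1).tolist())
for y in(20,40,60,80,100):
    u,v=proj('scene',[w(-65,y,8)])[0];u=int(round(u));v=int(round(v))
    print(y,u,v,'sat',hsv[v-8:v+10,u,1].tolist())
print('row@230 edge',[ (x,int(hsv[200,x,1]),int(hsv[200,x,2])) for x in range(245,275)])
E
```

```text
t 39.025 cup p mm [-200.2 -104.8  272.3] tilt 37.2 zaz 0.3 x [-0.797  0.    -0.604] y [-0.002  1.     0.003] F [-0.4  0.9  1.5] w 0.0005
0 [[263.5, 255.1], [263.1, 145.4]]
0.06 [[263.6, 257.2], [263.2, 147.0]]
0.12 [[263.5, 259.4], [263.0, 148.6]]
0.2 [[262.9, 262.4], [262.4, 150.8]]
0.3 [[261.6, 266.1], [260.8, 153.5]]
20 255 256 sat [113, 113, 114, 112, 114, 109, 112, 84, 43, 31, 25, 29, 30, 30, 30, 30, 27, 30]
40 245 256 sat [118, 116, 116, 114, 113, 118, 116, 117, 78, 34, 29, 32, 31, 30, 29, 28, 30, 28]
60 235 257 sat [115, 114, 116, 118, 116, 115, 115, 102, 56, 31, 31, 28, 27, 29, 31, 28, 27, 28]
80 225 257 sat [117, 112, 114, 113, 118, 119, 115, 117, 90, 39, 26, 27, 33, 29, 26, 28, 27, 28]
100 215 258 sat [115, 112, 114, 114, 113, 115, 113, 115, 60, 33, 31, 28, 30, 28, 27, 28, 26, 28]
row@230 edge [(245, 122, 113), (246, 124, 113), (247, 122, 115), (248, 119, 118), (249, 123, 118), (250, 120, 113), (251, 125, 122), (252, 123, 122), (253, 124, 121), (254, 120, 123), (255, 123, 124), (256, 125, 118), (257, 123, 108), (258, 123, 114), (259, 120, 119), (260, 125, 120), (261, 121, 120), (262, 122, 119), (263, 121, 103), (264, 123, 122), (265, 119, 118), (266, 121, 118), (267, 116, 110), (268, 121, 131), (269, 124, 128), (270, 124, 123), (271, 124, 121), (272, 124, 121), (273, 126, 117), (274, 126, 119)]
```

The door's bottom edge lies within half a pixel of the shut line along its whole width. The arm is clear, so I'm handing in.

```bash
python3 -c "
from bench import r
print(r.close_job())"
```

```text
the job is handed in; nothing more can be done
None
```

I pushed the bottle upright into the tall bay, shut the door and handed the job in at about 39 s. By the cameras the bottle stands near the bay's middle and the door is within half a pixel of shut; the hand-in returned no verdict, and I did not re-check the jar, shakers, timer or lemon.

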